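# Put the sample bars out on their stands

## Robot

A 7-joint arm with a two-finger parallel gripper is mounted at the origin on a cart in front of the work surface, level with it; the furniture and walls round the work are solid. World frame = base frame: x ahead of the robot, y to its left, z up, the work surface at z = 0. Lengths are in m, angles in rad, forces in N, time in s.
With the tool pointing down it reaches from about 0.4 to 0.85 m from the base axis. Payload 4.4 kg.
Tool frame: the origin (TCP) lies midway between the tips of the shut fingers; the grasp point (between the pads) lies 19 mm behind it; z points along the fingers, y is the line along which they close (so a half turn about z gives the same grasp; the last joint's range is limited). The gripper opens to 94 mm and grips with 3 to 60 N. Pads are 16 mm wide; open, the fingers measure 119 mm over their backs; the gripper's body (75 mm by 177 mm) begins 78 mm behind the grasp point.
Start: joints at [-1.176, 0.628, 0.038, 1.517, -0.027, 0.996, -0.02], TCP at [0.289, 0.582, 0.205] pointing down, gripper open.
Joint ranges: [-3.06, 3.06], [-0.37, 2.12], [-1.25, 1.32], [0.18, 2.47], [-1.1, 4.24], [0.23, 1.98], [-2.94, 2.94]. Speed limits (rad/s): [2.57, 2.57, 3.14, 3.14, 3.14, 3.14, 3.14].

## Interface

Orientations are given as a 3x3 rotation matrix whose columns are the frame's x, y, z axes.
In Python, from bench import telemetry, optics, manip, regions_of, landmark_of gives the robot as it stands. The module is installed in compiled form; this text tells all that it offers.
- The arm moves only by the tool drive_tool, never from a script. Its argument "moves" is a list of rows, each a list of 4 numbers: the shift along the world's x, y, z in cm, then the turn about the world's z in degrees. A call has exactly 5 rows; each row is the pose to reach, as a shift and turn from the pose commanded when the call began; what a row does not reach only later rows make up. A row lasts 1/8 s, in which the tool goes at most 62.5 mm and 10.7 degrees, less where a joint would pass 70% of its speed; a pose out of reach is approached as far as the arm can. A call with a gripper value outside its range is refused whole. "claw" is the closure, from 0 (fully open) to 1 (shut), set as the call begins (left out, the last holds). The fingers move at their own pace and stop on an object; "force" is the grip in N (left out, the last holds). Time passes only in rows, so rows that repeat a pose let the fingers close, or fill a call up. It gives the time, the measured TCP pose, the force, the opening and the grip force at its end, in the units of the state.
- telemetry.get_obs(): the state, without advancing time (a new reading comes with each control period).
- optics.get_image(name): name is "scene" or "top" or "wrist"; returns a dict with "frame" (480x640x3 uint8, red, green, blue), "intrinsics" (3x3 intrinsics, pixels), "T" (4x4, takes a point from camera to world coordinates). Camera axes: x right, y up, looking along -z (the intrinsics and any distortion apply to the point x, -y, -z); pixel columns grow to the right and rows downward; lengths in m; the calibration is good to about 2 mm. A picture is of the moment at which its call begins. There is no depth.
- manip.hand_in(): hands the job in; it is judged then, once.
Trained networks look in a picture, given as the dict that the camera call returned (one of the last four; its "shot" number tells which), for a name from the list of things; names that differ only in an ending like _2 or _b are one class to them, and where a whole thing is asked for, a point or a joint stands for the part that bears it (a point fixed in the world has none). Each returns a list of dicts, best first, with "confidence" (0 to 1); they miss things now and then, are a little off and sometimes report something else, mostly with a low value. They report only what shows in the picture. A call takes as long as a camera call.
- regions_of(picture, query): "pixels" (480x640 bool, what is visible of it) and "centre" ([row, column] in pixels, amid what is visible of it).
- landmark_of(picture, query): "centre" ([row, column] in pixels: a listed point, or the origin of a listed thing).
The state is a dict: "t": time; "q": joint angles; "qvel": joint speeds; "tau": joint torques, N m; "position": TCP position; "tool_rot": TCP orientation; "contact_force": force on the tool from outside, world axes, zero at the start; "torque": the same for the moment, N m; "width": finger opening in m; "gripper_force": force on a finger pad.
Only numpy, scipy, OpenCV 4.12 (cv2) and the standard library are available. Lean on these libraries where they do the work, as an engineer would, in place of code of your own. Each camera call takes 0.05 s, during which the arm holds its last target. There are 200 camera calls.

## Task

Four boxed chocolate bars lean one behind the other against the carton they came in. Take them from the front, one at a time and without letting any of them fall over, and stand each one upright in the beech display stand cut to its width, right down on the ledge between the front lip and the backrest. Leave the visiting cards and the ribbon spool where they are.

Things in the scene. Friction and masses are not known exactly. Their poses are not given: they have to be found in the camera images.
- bar_stick: boxed chocolate bar, brown with cream sleeve and end flap, tallest, narrowest, front of the leaning row; 30 wide (own y) x 9 thick (x) x 140 mm tall (z, up), 60 g. Origin: centre of its lower end. It starts on the counter, leaning back some 10 degrees (towards its own +x). Its top 22 mm stands free above the bar behind it: pinch it there. A bag sealer, arm up to 0.2 m, stands before it
- stand_stick: beech stand (narrowest) for the 30 mm wide bar, fixed, 55 mm wide. Origin on the counter under its pocket's middle; x to its back, z up. Pocket: ledge 10 mm up, 43 mm wide between cheeks (32 mm high), 28 deep from lip (x=-14 mm, 22 high) to backrest foot (x=+14 mm). Backrest slopes back 9 degrees, top 121 mm up; a seated bar shows some 28 mm above it
- bar_slim: boxed chocolate bar, brown with cream sleeve and end flap, second in the row; 44 wide (own y) x 9 thick (x) x 118 mm tall (z, up), 70 g. Origin: centre of its lower end. It starts on the counter, leaning back some 10 degrees (towards its own +x). Its top 22 mm stands free above the bar behind it
- stand_slim: beech stand (second narrowest) for the 44 mm wide bar, fixed, 69 mm wide. Origin on the counter under its pocket's middle; x to its back, z up. Pocket: ledge 10 mm up, 57 mm wide between cheeks (32 mm high), 28 deep from lip (x=-14 mm, 22 high) to backrest foot (x=+14 mm). Backrest slopes back 9 degrees, top 99 mm up; a seated bar shows some 28 mm above it
- bar_classic: boxed chocolate bar, brown with cream sleeve and end flap, third in the row; 58 wide (own y) x 9 thick (x) x 96 mm tall (z, up), 80 g. Origin: centre of its lower end. It starts on the counter, leaning back some 10 degrees (towards its own +x). Its top 22 mm stands free above the bar behind it
- stand_classic: beech stand (second widest) for the 58 mm wide bar, fixed, 83 mm wide. Origin on the counter under its pocket's middle; x to its back, z up. Pocket: ledge 10 mm up, 71 mm wide between cheeks (32 mm high), 28 deep from lip (x=-14 mm, 22 high) to backrest foot (x=+14 mm). Backrest slopes back 9 degrees, top 77 mm up; a seated bar shows some 28 mm above it
- bar_square: boxed chocolate bar, brown with cream sleeve and end flap, lowest, widest, last in the row; 72 wide (own y) x 9 thick (x) x 74 mm tall (z, up), 80 g. Origin: centre of its lower end. It starts on the counter, leaning back some 10 degrees (towards its own +x). It leans on a fixed kraft carton 110 mm wide, 52 mm tall; its top 22 mm stands free above that
- stand_square: beech stand (widest) for the 72 mm wide bar, fixed, 97 mm wide. Origin on the counter under its pocket's middle; x to its back, z up. Pocket: ledge 10 mm up, 85 mm wide between cheeks (32 mm high), 28 deep from lip (x=-14 mm, 22 high) to backrest foot (x=+14 mm). Backrest slopes back 9 degrees, top 55 mm up; a seated bar shows some 28 mm above it
- card_stack: bystander: small block of visiting cards lying on the counter, 55x85x14 mm, loose; origin under its centre. Not part of the job. A glass showcase 0.6 m high stands behind the stands, from x = 0.67 m, right of y = -0.2 m
- ribbon_spool: bystander: spool of brown ribbon standing on its flange, diameter 60, 28 mm tall, loose; origin under its centre. Not part of the job

How it is judged:
By the outcome, as a careful person would: the job done as asked, in the order asked, and still so for the second after the job is handed in, with the robot touching nothing.
It also fails if it takes over 136 s, if anything falls off the work surface, if the arm or the gripper's body presses on something with over 40 N, if the wrist force passes 120 N, or if a joint passes its speed limit or range.

## Working session

There is one attempt and no reset: what is moved stays moved. The work goes in short steps, Python scripts to look and compute and a tool call to move; the robot and the scene stay as the last step left them, time stands still between calls to the robot, and variables do not carry over. Pictures are saved under pics/ and viewed, at most 14 in all, crops included, and the job is handed in when it is done.

Besides the shell and the picture viewer there is one more tool, called as name(argument=value, ...), one argument or row to a line, values as JSON. drive_tool: Moves the arm, as the interface text tells. Its arguments: {"type":"object","properties":{"moves":{"type":"array"},"claw":{"type":"number"},"force":{"type":"number"}},"required":["moves"]}

```bash
mkdir -p pics; cat > h.py <<'E'
import numpy as np, cv2
from bench import telemetry, optics, manip, regions_of, landmark_of
def save(n,p): cv2.imwrite('pics/'+n+'.png',cv2.cvtColor(p['frame'],cv2.COLOR_RGB2BGR))
def ray(p,rc):
    K=np.array(p['intrinsics']);T=np.array(p['T']);d=np.linalg.inv(K)@[rc[1],rc[0],1]
    d=T[:3,:3]@[d[0],-d[1],-d[2]];return T[:3,3],d
def onz(p,rc,z):
    o,d=ray(p,rc);return o+d*(z-o[2])/d[2]
def proj(p,X):
    K=np.array(p['intrinsics']);T=np.array(p['T']);c=T[:3,:3].T@(np.array(X)-T[:3,3]);u=K@[c[0],-c[1],-c[2]];return u[:2]/u[2]
def tri(ps,rcs):
    A=np.zeros((3,3));b=np.zeros(3)
    for p,rc in zip(ps,rcs):
        o,d=ray(p,rc);d=d/np.linalg.norm(d);M=np.eye(3)-np.outer(d,d);A+=M;b+=M@o
    return np.linalg.solve(A,b)
E
python3 - <<'E'
from h import *
np.set_printoptions(precision=4,suppress=True)
P={}
for n in ('scene','top'):
    p=P[n]=optics.get_image(n);save(n+'0',p);print(n,p.keys(),np.array(p['T'])[:3,3],-np.array(p['T'])[:3,2])
o=telemetry.get_obs();print(o)
for k in ('stick','slim','classic','square'):
  for t in ('bar_','stand_'):
    for n in P:
      r=regions_of(P[n],t+k)[:2];l=landmark_of(P[n],t+k)[:2]
      print(t+k,n,[(round(x['confidence'],2),np.round(x['centre']),int(x['pixels'].sum())) for x in r],[(round(x['confidence'],2),np.round(x['centre'],1),onz(P[n],x['centre'],0)) for x in l])
E
```

```text
scene dict_keys(['frame', 'intrinsics', 'T', 'shot']) [0.1425 0.4941 0.6412] [ 0.3916 -0.7243 -0.5674]
top dict_keys(['frame', 'intrinsics', 'T', 'shot']) [ 0.328  -0.2729  1.2581] [ 0.1826  0.0197 -0.983 ]
{'t': 0.1, 'q': array([-1.1758,  0.6292,  0.0384,  1.5182, -0.027 ,  0.9963, -0.02  ]), 'qvel': array([ 0.0005, -0.0008,  0.0009, -0.004 ,  0.0002, -0.0013, -0.0013]), 'tau': array([  0.0019, -55.079 ,   1.1469, -18.7118,  -0.0522,   0.0192,
         0.    ]), 'position': array([0.2887, 0.5817, 0.2047]), 'tool_rot': array([[-0.8957,  0.4447, -0.0007],
       [ 0.4447,  0.8957, -0.0015],
       [ 0.    , -0.0016, -1.    ]]), 'contact_force': array([ 0.7167, -0.2296,  0.0534]), 'torque': array([ 0.0231, -0.0174, -0.0492]), 'gripper_force': 0.0, 'width': 0.09426993852469848}
bar_stick scene [(0.71, array([277., 188.]), 770)] []
bar_stick top [(0.69, array([192., 218.]), 386)] [(0.64, array([205.4, 224.6]), array([ 0.6328, -0.0017,  0.    ]))]
stand_stick scene [(0.63, array([237., 383.]), 1115)] [(0.59, array([246.7, 388.5]), array([ 0.4416, -0.376 ,  0.    ])), (0.4, array([320.1, 1
[... 1290 characters left out ...]
1, -0.3213,  0.    ])), (0.58, array([289.2, 230.7]), array([ 0.4178, -0.0308,  0.    ]))]
bar_square scene [(0.53, array([306., 176.]), 119)] [(0.51, array([315.8, 192.6]), array([ 0.6613, -0.0055,  0.    ]))]
bar_square top [(0.5, array([188., 231.]), 30)] [(0.39, array([199.3, 222.4]), array([0.6489, 0.0051, 0.    ]))]
stand_square scene [(0.58, array([211., 362.]), 801), (0.39, array([276., 190.]), 709)] [(0.67, array([219. , 364.1]), array([ 0.5324, -0.4499,  0.    ]))]
stand_square top [(0.64, array([245., 400.]), 987), (0.57, array([285., 443.]), 824)] [(0.95, array([245.1, 401.5]), array([ 0.5413, -0.4571,  0.    ])), (0.53, array([206.1, 225.5]), array([ 0.631 , -0.0041, -0.    ]))]
```

View pics/scene0.png

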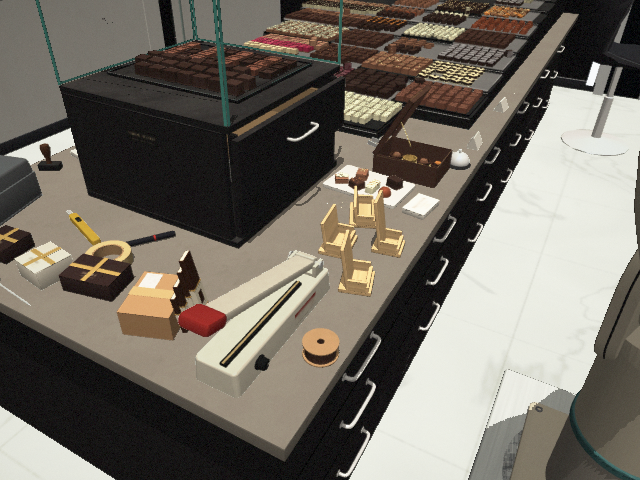

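View pics/top0.png

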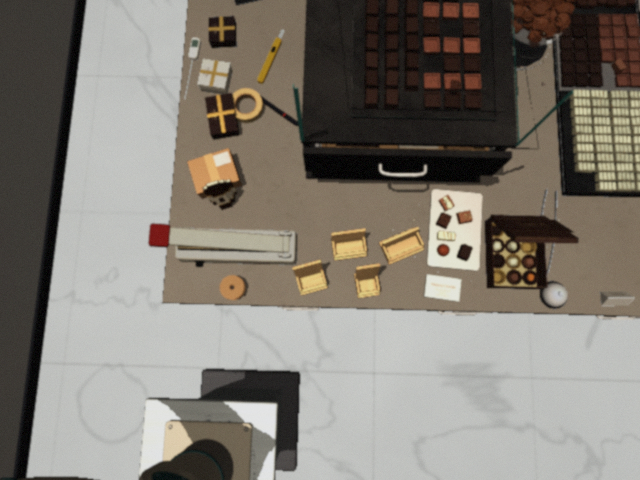

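The scene view shows the row of bars against the kraft carton (~row 285, col 185), the sealer in front of it with its red knob at (320, 203), and four stands around (235–285, 335–390). I'll enlarge these for the yaws.

```bash
python3 - <<'E'
from h import *
a=cv2.imread('pics/scene0.png');b=cv2.imread('pics/top0.png')
def c(i,r,q,w,h,s): return cv2.resize(i[r:r+h,q:q+w],None,fx=s,fy=s,interpolation=cv2.INTER_CUBIC)
A=np.hstack([c(a,235,110,100,75,4),c(b,145,175,100,75,4)])
B=np.hstack([c(a,185,310,100,75*4//3,4)[:300],c(b,225,290,133,100,3)[:300,:400]])
B=np.hstack([B[:, :400],np.zeros((300,max(0,800-B.shape[1]),3),np.uint8)]) if B.shape[1]<700 else B[:,:799]
w=min(A.shape[1],B.shape[1]);cv2.imwrite('pics/c1.png',np.vstack([A[:,:w],B[:300,:w]]))
E
```

```text
(no output)
```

View pics/c1.png

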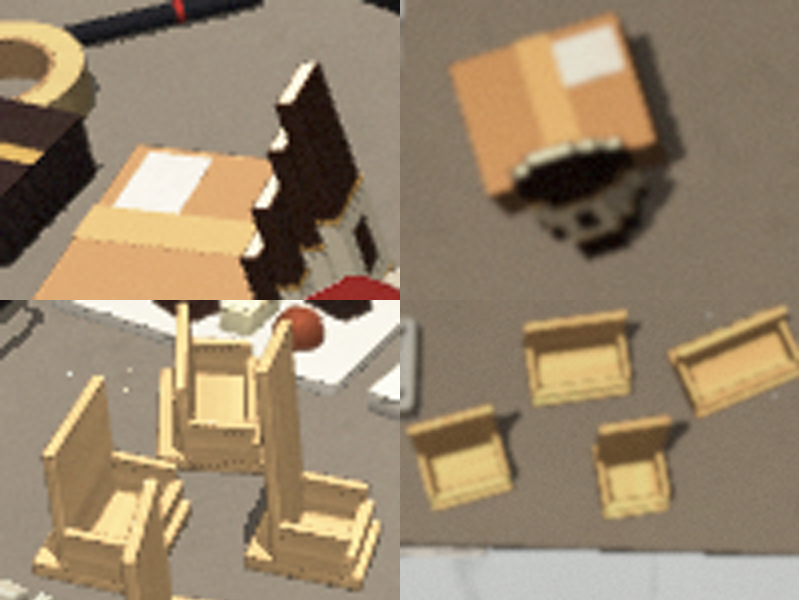

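drive_tool(
  moves=[
    [10, -15, 20, 44],
    [10, -15, 20, 44],
    [10, -15, 20, 44],
    [10, -15, 20, 44],
    [10, -15, 20, 44],
  ],
)

```text
t: 2.33
position: [0.3921, 0.4302, 0.4092]
tool_rot: [[-0.954, -0.3, 0.005], [-0.3, 0.954, 0.003], [-0.006, 0.002, -1.0]]
contact_force: [0.2, -0.4, -0.7]
width: 0.0939
gripper_force: 0.0
```

drive_tool(
  moves=[
    [9, -23, 4, 0],
    [9, -23, 4, 0],
    [9, -23, 4, 0],
    [9, -23, 4, 0],
    [9, -23, 4, 0],
  ],
)

```text
t: 2.95
position: [0.4814, 0.1965, 0.4466]
tool_rot: [[-0.956, -0.292, 0.003], [-0.292, 0.956, -0.002], [-0.002, -0.003, -1.0]]
contact_force: [-0.3, 0.6, 1.1]
width: 0.0939
gripper_force: 0.0
```

drive_tool(
  moves=[
    [7, -19, 0, 0],
    [7, -19, 0, 0],
    [7, -19, 0, 0],
    [7, -19, 0, 0],
    [7, -19, 0, 0],
  ],
)

```text
t: 3.58
position: [0.549, 0.0128, 0.4451]
tool_rot: [[-0.953, -0.302, -0.001], [-0.302, 0.953, 0.001], [0.0, 0.001, -1.0]]
contact_force: [0.9, -0.3, -0.2]
width: 0.0943
gripper_force: 0.0
```

```bash
python3 - <<'E'
from h import *
np.set_printoptions(precision=4,suppress=True)
p=optics.get_image('wrist');save('w1',p);o=telemetry.get_obs();print(o['t'],o['position'],o['tool_rot'],o['q']);print(p['T'])
import pickle;pickle.dump(p,open('w1.pkl','wb'))
for k in ('stick','slim','classic','square'):
    t='bar_'+k;r=regions_of(p,t)[:2];l=landmark_of(p,t)[:2]
    print(t,[(round(x['confidence'],2),np.round(x['centre']),int(x['pixels'].sum())) for x in r],[(round(x['confidence'],2),np.round(x['centre'],1),onz(p,x['centre'],0)) for x in l])
E
```

```text
3.625 [0.5487 0.0144 0.4453] [[-0.9526 -0.3043 -0.0007]
 [-0.3043  0.9526  0.0016]
 [ 0.0002  0.0017 -1.    ]] [-0.1129  0.3078  0.0536  1.3902 -0.018   1.4446  1.8205]
[[-0.3019 -0.9254 -0.229   0.4829]
 [ 0.9533 -0.2927 -0.0738 -0.0082]
 [ 0.0012 -0.2406  0.9706  0.6252]
 [ 0.      0.      0.      1.    ]]
bar_stick [(0.88, array([253., 290.]), 998)] [(0.91, array([234.9, 293. ]), array([ 0.6342, -0.0069,  0.    ]))]
bar_slim [(0.67, array([255., 277.]), 339), (0.34, array([90., 28.]), 2481)] [(0.53, array([237.2, 289.2]), array([ 0.6397, -0.0117,  0.    ])), (0.52, array([232.9, 294.3]), array([ 0.6303, -0.0058,  0.    ]))]
bar_classic [(0.62, array([256., 308.]), 234)] [(0.62, array([243.4, 294.2]), array([ 0.6473, -0.0009,  0.    ]))]
bar_square [(0.69, array([259., 314.]), 164)] []
```

View pics/w1.png

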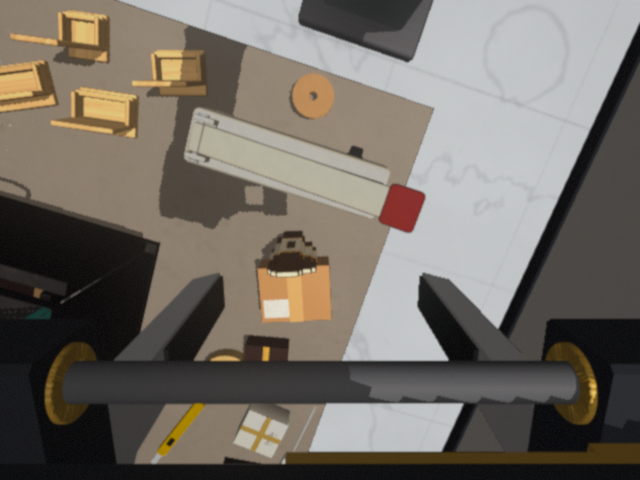

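```bash
python3 - <<'E'
from h import *
import pickle;np.set_printoptions(precision=4,suppress=True)
w=pickle.load(open('w1.pkl','rb'))
s=optics.get_image('scene')
print('knob',tri([w,s],[(208,402),(320,203)]))
i=cv2.imread('pics/w1.png');cv2.imwrite('pics/c2.png',cv2.resize(i[225:300,245:345],None,fx=8,fy=8,interpolation=cv2.INTER_CUBIC))
C=[onz(w,rc,.052) for rc in [(322,263),(319,331)]];print(C)
m=regions_of(w,'bar_stick')[0]['pixels'];r=np.argwhere(m);print(r.min(0),r.max(0))
E
```

```text
knob [0.5249 0.1098 0.1481]
[array([ 0.7714, -0.0118,  0.052 ]), array([0.7341, 0.0891, 0.052 ])]
[231 276] [277 302]
```

View pics/c2.png

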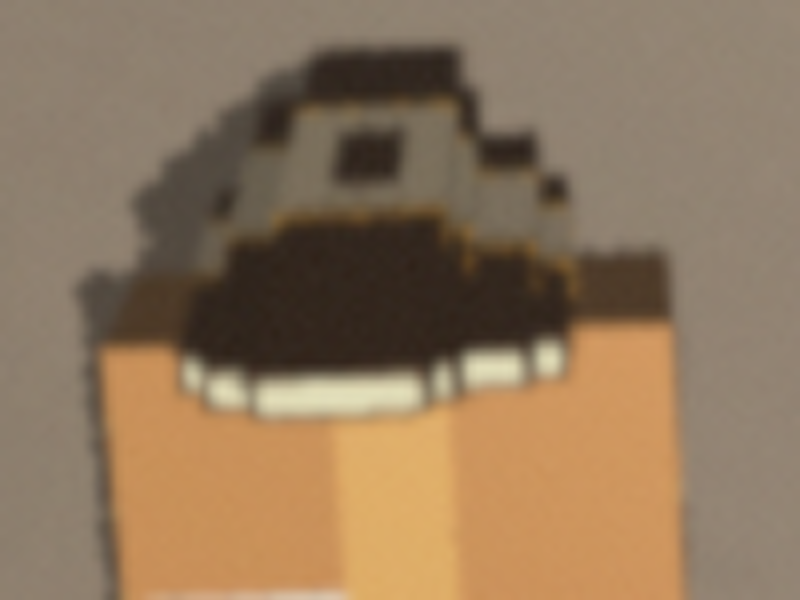

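drive_tool(
  moves=[
    [-10, -30, 0, 0],
    [-10, -30, 0, 0],
    [-10, -30, 0, 0],
    [-10, -30, 0, 0],
    [-10, -30, 0, 0],
  ],
)

```text
t: 4.75
position: [0.4494, -0.2859, 0.4458]
tool_rot: [[-0.953, -0.303, 0.001], [-0.303, 0.953, -0.0], [-0.001, -0.0, -1.0]]
contact_force: [1.4, 0.2, -0.1]
width: 0.0939
gripper_force: 0.0
```

```bash
python3 - <<'E'
from h import *
import pickle;np.set_printoptions(precision=4,suppress=True)
p=optics.get_image('wrist');save('w2',p);pickle.dump(p,open('w2.pkl','wb'))
print(p['T'],telemetry.get_obs()['position'])
t=optics.get_image('top');s=optics.get_image('scene')
for k in ('stick','slim','classic','square'):
    n='stand_'+k
    for a,q in (('w',p),('t',t),('s',s)):
        print(n,a,[(round(x['confidence'],2),np.round(x['centre'],1),onz(q,x['centre'],0)) for x in landmark_of(q,n)[:2]])
E
```

```text
[[-0.3026 -0.9248 -0.2305  0.3831]
 [ 0.9531 -0.2937 -0.0729 -0.3068]
 [-0.0002 -0.2417  0.9703  0.6258]
 [ 0.      0.      0.      1.    ]] [ 0.4441 -0.296   0.4456]
stand_stick w [(0.94, array([162.1, 270.3]), array([ 0.4344, -0.3732,  0.    ]))]
stand_stick t [(0.96, array([284.5, 367.1]), array([ 0.4392, -0.3714,  0.    ]))]
stand_stick s [(0.92, array([248.8, 390.1]), array([ 0.4358, -0.3706,  0.    ]))]
stand_slim w [(0.82, array([199.4, 355.2]), array([ 0.4496, -0.228 ,  0.    ]))]
stand_slim t []
stand_slim s [(0.88, array([283.5, 360.9]), array([ 0.4405, -0.2356,  0.    ])), (0.71, array([218.7, 362.9]), array([ 0.5354, -0.4497,  0.    ]))]
stand_classic w [(0.72, array([229.1, 283. ]), array([ 0.5311, -0.3243,  0.    ]))]
stand_classic t [(0.45, array([244.8, 400.2]), array([ 0.542 , -0.4538,  0.    ]))]
stand_classic s [(0.57, array([244.5, 338.1]), array([ 0.5379, -0.3298,  0.    ]))]
stand_square w [(0.8, array([208.9, 205.9]), array([ 0.5367, -0.4516,  0.    ]))]
stand_square t [(0.78, array([246.3, 402.2]), array([ 0.5382, -0.4589,  0.    ]))]
stand_square s [(0.77, array([216.9, 364.1]), array([ 0.5362, -0.4582,  0.    ])), (0.58, array([319.1, 192.6]), array([0.6558, 0.0011, 0.    ]))]
```

View pics/w2.png

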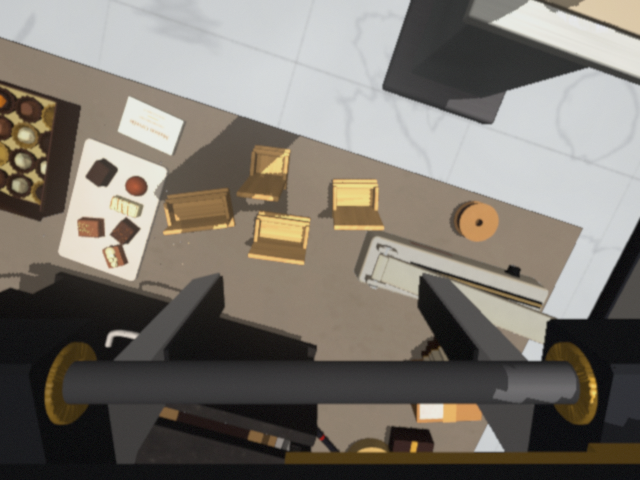

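```bash
python3 - <<'E'
from h import *
import pickle;np.set_printoptions(precision=4,suppress=True)
w=pickle.load(open('w1.pkl','rb'))
f=lambda c,r,z:onz(w,(225+r/8,245+c/8),z)
def yaw(a,b): d=b-a; return np.degrees(np.arctan2(d[1],d[0]))-90
a,b=f(252,380,.139),f(425,372,.139);print('stick back edge',yaw(a,b),np.linalg.norm(b-a),(a+b)/2)
a,b=f(258,418,.1375),f(428,410,.1375);print('other',yaw(a,b),np.linalg.norm(b-a),(a+b)/2)
print('stick c',f(341,395,.138))
a,b=f(205,384,.116),f(455,370,.116);print('slim',yaw(a,b),np.linalg.norm(b-a),(a+b)/2)
b=f(530,368,.095);print('classic right',b)
a,b=f(180,374,.073),f(568,358,.073);print('square',yaw(a,b),np.linalg.norm(b-a),(a+b)/2)
a,b=f(102,347,.052),f(672,320,.052);print('carton front',yaw(a,b),np.linalg.norm(b-a),(a+b)/2)
a,b=f(308,47,.0),f(462,47,.0);print('stick foot',yaw(a,b),np.linalg.norm(b-a),(a+b)/2)
print('yaw sides',[np.degrees(np.arctan2(*(f(c2,600,.052)-f(c1,r1,.052))[[1,0]])) for c1,r1,c2 in((102,347,125),(672,320,685))])
i=cv2.imread('pics/w2.png')
cv2.imwrite('pics/c3.png',np.vstack([cv2.resize(i[140:215,230:390],None,fx=5,fy=5,interpolation=cv2.INTER_CUBIC)[:300],cv2.resize(i[180:270,155:315],None,fx=5,fy=5,interpolation=cv2.INTER_CUBIC)[:300]]))
E
```

```text
stick back edge 20.327489320998367 0.028131580702141945 [ 0.6502 -0.0001  0.139 ]
other 20.384159998917937 0.0278154480341578 [0.6567 0.0025 0.1375]
stick c [0.6535 0.0012 0.138 ]
slim 20.912146284570312 0.04261246819637399 [ 0.6587 -0.001   0.116 ]
classic right [0.6536 0.0325 0.095 ]
square 20.025801292192895 0.07156866599803871 [0.669  0.0067 0.073 ]
carton front 20.38680532010281 0.108893617998297 [0.6691 0.0077 0.052 ]
stick foot 17.55596174791421 0.0313061650293499 [ 0.6277 -0.0086  0.    ]
yaw sides [np.float64(20.332373026374732), np.float64(20.40372050098021)]
```

View pics/c3.png

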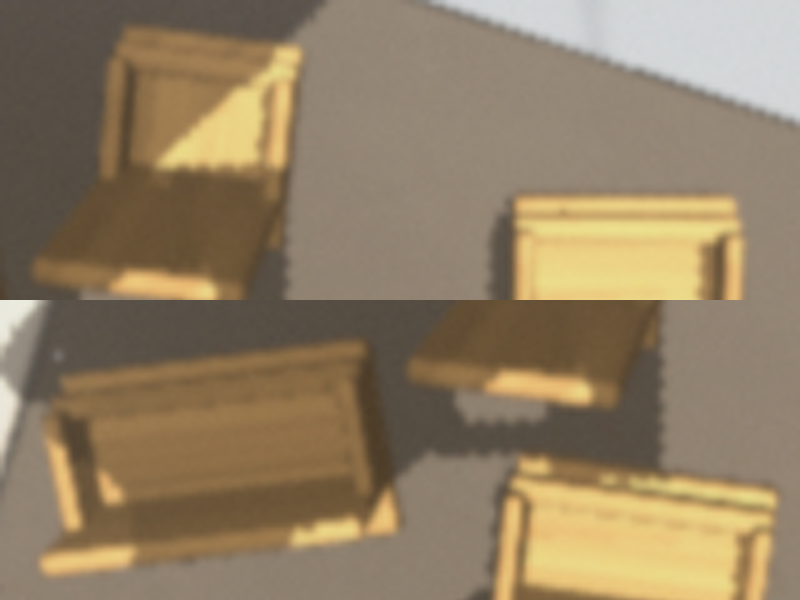

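```bash
cat > st.py <<'E'
from h import *
W=dict(stick=(.055,.121),slim=(.069,.099),classic=(.083,.077),square=(.097,.055))
def wire(p,img,k,x,y,yw,s,o):
    wd,H=W[k];c,q=np.cos(np.radians(yw)),np.sin(np.radians(yw));R=np.array([[c,-q],[q,c]])
    def P(a,b,z):
        u=proj(p,[*(R@[a,b]+[x,y]),z]);return tuple(int(v) for v in ((u-o)*s))
    h=wd/2-.006;B=.014+(H-.01)*np.tan(np.radians(9))
    for L,col in (([(-.014,-h,.01),(-.014,h,.01),(.014,h,.01),(.014,-h,.01)],(255,0,0)),([(-.014,-h,.022),(-.014,h,.022)],(0,0,255)),([(B,-wd/2,H),(B,wd/2,H)],(0,255,0))):
        cv2.polylines(img,[np.array([P(*v) for v in L],np.int32)],len(L)>2,col,1)
E
python3 - <<'E'
from st import *
import pickle;np.set_printoptions(precision=4,suppress=True)
w=pickle.load(open('w2.pkl','rb'))
U=lambda c,r,z:onz(w,(140+r/5,230+c/5),z)
D=lambda c,r,z:onz(w,(180+r/5-60,155+c/5),z)
def pr(n,a,b): d=b-a;print(n,np.degrees(np.arctan2(d[1],d[0]))-90,np.linalg.norm(d),(a+b)/2)
pr('stick',U(125,30,0),U(302,48,0));pr('slim',U(515,198,0),U(738,199,0))
pr('square',D(62,378,0),D(368,343,0));pr('square b',D(42,572,.055),D(397,530,.055));pr('classic',D(520,458,0),D(777,492,0))
pr('stick b',D(410,378,.121),D(615,403,.121))
E={'stick':(.437,-.372,11.5),'slim':(.443,-.2325,17.5),'classic':(.5335,-.3245,10),'square':(.537,-.4555,24)}
i=cv2.imread('pics/w2.png')[140:270,155:390];i=cv2.resize(i,None,fx=3.4,fy=3.4,interpolation=cv2.INTER_CUBIC)
for k,v in E.items(): wire(w,i,k,*v,3.4,np.array([155,140]))
cv2.imwrite('pics/c4.png',i)
E
```

```text
stick 11.948692143413226 0.054894715592580294 [ 0.4124 -0.3756  0.    ]
slim 17.362718099997267 0.07036635903028157 [ 0.4201 -0.2379  0.    ]
square 24.084523350749976 0.09876848171012233 [ 0.5143 -0.4701  0.    ]
square b 24.461870092181286 0.10714668250637689 [ 0.5576 -0.4414  0.055 ]
classic 9.95738300704059 0.08337504674193048 [ 0.5079 -0.3281  0.    ]
stick b 10.610126953147613 0.052915685966935536 [ 0.4732 -0.3636  0.121 ]
```

View pics/c4.png

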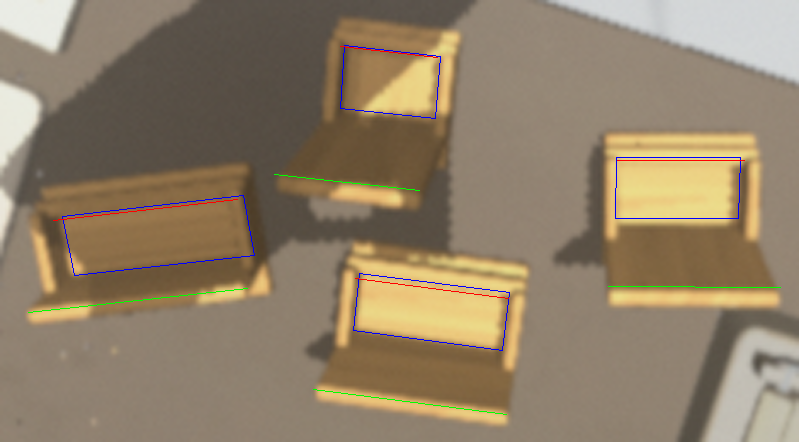

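drive_tool(
  moves=[
    [10, 14.3, -8, 3],
    [10, 14.3, -8, 3],
    [10, 14.3, -8, 3],
    [10, 14.3, -8, 3],
    [10, 14.3, -8, 3],
  ],
)

```text
t: 6.12
position: [0.5501, -0.1416, 0.3654]
tool_rot: [[-0.936, -0.352, -0.001], [-0.352, 0.936, -0.001], [0.001, -0.001, -1.0]]
contact_force: [-1.0, 0.5, -0.3]
width: 0.0937
gripper_force: 0.0
```

drive_tool(
  moves=[
    [10.2, 14.3, -8, 0],
    [10.2, 14.3, -8, 0],
    [10.2, 14.3, -8, 0],
    [10.2, 14.3, -8, 0],
    [10.2, 14.3, -8, 0],
  ],
)

```text
t: 6.75
position: [0.6522, -0.0007, 0.2861]
tool_rot: [[-0.937, -0.35, 0.0], [-0.35, 0.937, -0.002], [0.0, -0.002, -1.0]]
contact_force: [-0.2, -0.5, -0.5]
width: 0.094
gripper_force: 0.0
```

drive_tool(
  moves=[
    [0, 0, 0, 0],
    [0, 0, 0, 0],
    [0, 0, 0, 0],
    [0, 0, 0, 0],
    [0, 0, 0, 0],
  ],
)

```text
t: 7.38
position: [0.6522, 0.0018, 0.2855]
tool_rot: [[-0.936, -0.352, -0.0], [-0.352, 0.936, 0.0], [-0.0, 0.0, -1.0]]
contact_force: [0.4, -0.1, -0.0]
width: 0.0942
gripper_force: 0.0
```

```bash
python3 - <<'E'
from h import *
np.set_printoptions(precision=4,suppress=True)
p=optics.get_image('wrist');save('w3',p);o=telemetry.get_obs();print(o['t'],o['position'],o['tool_rot'])
print('pred stick top px',proj(p,[.6535,.0012,.138]))
for n in ('bar_stick',): print([(x['confidence'],x['centre']) for x in regions_of(p,n)])
i=cv2.imread('pics/w3.png');cv2.imwrite('pics/c5.png',i[180:480,120:520])
E
```

```text
7.425 [0.6522 0.0018 0.2855] [[-0.936  -0.3519 -0.0001]
 [-0.3519  0.936   0.    ]
 [ 0.0001  0.     -1.    ]]
pred stick top px [319.4063 228.6705]
[(0.94, [209.5, 318.7])]
```

View pics/c5.png

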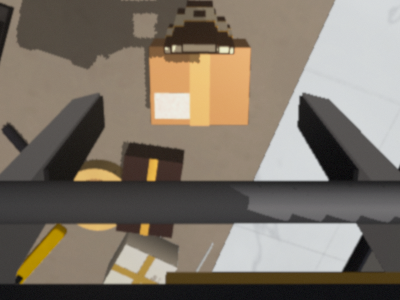

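drive_tool(
  moves=[
    [0, -0.1, -6, 0],
    [0, -0.1, -11, 0],
    [0, -0.1, -14.5, 0],
    [0, -0.1, -16, 0],
    [0, -0.1, -16.3, 0],
  ],
  claw=0.5,
  force=15,
)

```text
t: 8.1
position: [0.6523, 0.0008, 0.1222]
tool_rot: [[-0.936, -0.352, -0.001], [-0.352, 0.936, -0.0], [0.0, 0.0, -1.0]]
contact_force: [0.2, 0.5, 0.4]
width: 0.0483
gripper_force: 0.0
```

drive_tool(
  moves=[
    [0, 0, 0, 0],
    [0, 0, 0, 0],
    [0, 0, 0, 0],
    [0, 0, 0, 0],
    [0, 0, 0, 0],
  ],
  claw=0.63,
)

```text
t: 8.72
position: [0.6523, 0.0008, 0.1227]
tool_rot: [[-0.936, -0.352, 0.0], [-0.352, 0.936, 0.0], [-0.0, -0.0, -1.0]]
contact_force: [1.0, 0.2, 0.0]
width: 0.0346
gripper_force: 0.0
```

drive_tool(
  moves=[
    [0, 0, 0, 0],
    [0, 0, 0, 0],
    [0, 0, 0, 0],
    [0, 0, 0, 0],
    [0, 0, 0, 0],
  ],
  claw=0.75,
)

```text
t: 9.35
position: [0.6522, 0.0008, 0.1225]
tool_rot: [[-0.936, -0.352, -0.0], [-0.352, 0.936, 0.0], [0.0, 0.0, -1.0]]
contact_force: [0.9, 0.1, 0.2]
width: 0.0297
gripper_force: 15.0
```

drive_tool(
  moves=[
    [-0.2, -0.1, 1.5, 0],
    [-0.6, -0.2, 4, 0],
    [-1, -0.4, 8, 0],
    [-1, -0.4, 13, 0],
    [-1, -0.4, 17, 0],
  ],
)

```text
t: 9.98
position: [0.6424, -0.0035, 0.2958]
tool_rot: [[-0.936, -0.352, 0.002], [-0.352, 0.936, -0.0], [-0.002, -0.001, -1.0]]
contact_force: [-0.4, -0.9, -1.8]
width: 0.0294
gripper_force: 15.0
```

drive_tool(
  moves=[
    [0, 0, 0, 0],
    [0, 0, 0, 0],
    [0, 0, 0, 0],
    [0, 0, 0, 0],
    [0, 0, 0, 0],
  ],
)

```text
t: 10.6
position: [0.6419, -0.0032, 0.2918]
tool_rot: [[-0.936, -0.352, -0.001], [-0.352, 0.936, -0.0], [0.001, 0.0, -1.0]]
contact_force: [0.7, -0.9, -0.6]
width: 0.0296
gripper_force: 15.0
```

```bash
python3 - <<'E'
from h import *
np.set_printoptions(precision=4,suppress=True)
a=optics.get_image('scene');save('s6',a);p=optics.get_image('wrist');save('w6',p);o=telemetry.get_obs();print(o['t'],o['position'],o['width'])
A=cv2.imread('pics/s6.png')[165:345,90:330];B=cv2.imread('pics/w6.png')[200:400,180:460]
cv2.imwrite('pics/c6.png',np.hstack([cv2.resize(A,(400,300)),cv2.resize(B,(400,300))]))
E
```

```text
10.7 [ 0.6421 -0.0032  0.2921] 0.029743478751461234
```

View pics/c6.png

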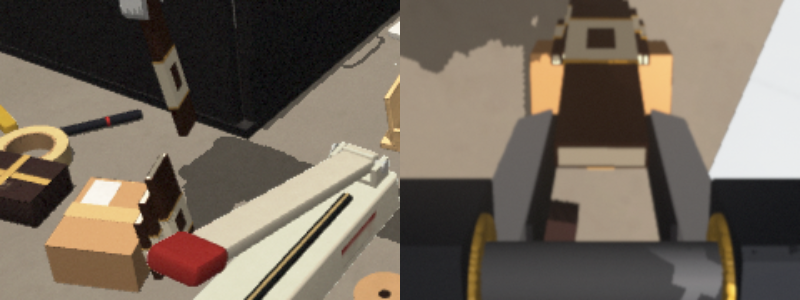

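```bash
cat > hold.py <<'E'
from h import *
def mask(p,n):
    r=regions_of(p,n); m=r[0]['pixels'];q=np.argwhere(m);return r[0]['confidence'],q.min(0),q.max(0)
def pred(p,o,top,L,w,tilt,dx=0,yaw=None):
    R=o['tool_rot'];yv=R[:2,1]*np.sign(R[1,1]);ex=np.array([yv[1],-yv[0]])
    s,c=np.sin(np.radians(tilt)),np.cos(np.radians(tilt));P=o['position']
    # pivot at tcp+top-8mm along the bar; dx: offset of bar centre along ex
    out=[]
    for sl in (.008,.008-L):
        for sx in (-.0045,.0045):
            for sy in (-w/2,w/2):
                a=dx+sl*s+sx*c; z=P[2]+top-.008+sl*c-sx*s
                out.append(proj(p,[*(P[:2]+ex*a+yv*sy),z]))
    return np.array(out)
E
python3 - <<'E'
from hold import *
np.set_printoptions(precision=1,suppress=True)
o=telemetry.get_obs()
for n in ('wrist','scene','top'):
    p=optics.get_image(n)
    try: print(n,mask(p,'bar_stick'))
    except Exception as e: print(n,e)
    for t in (0,5,10,15):
        q=pred(p,o,.0155,.14,.03,t);print(t,q.min(0)[::-1],q.max(0)[::-1])
E
```

```text
wrist (0.73, array([199, 287]), array([311, 354]))
0 [228.  286.8] [312.1 354.2]
5 [213.9 286.8] [313.1 354.2]
10 [199.7 286.8] [314.  354.2]
15 [185.5 286.8] [314.7 354.2]
scene (0.93, array([156, 174]), array([246, 207]))
0 [156.1 168.7] [247.5 194.2]
5 [156.3 168.3] [247.7 201.1]
10 [156.  167.9] [247.7 207.9]
15 [155.8 167.6] [247.3 214.5]
top (0.83, array([161, 188]), array([194, 219]))
0 [159.1 186.9] [187.5 217.7]
5 [158.9 186.9] [192.  219.1]
10 [158.6 186.9] [196.4 220.4]
15 [158.5 186.9] [200.7 221.5]
```

drive_tool(
  moves=[
    [0, 0, 5, 0],
    [0, 0, 9, 0],
    [-2.5, -5, 9, -3],
    [-5, -10, 9, -6],
    [-7.5, -15, 9, -9],
  ],
)

```text
t: 11.62
position: [0.5663, -0.1546, 0.3827]
tool_rot: [[-0.98, -0.2, 0.001], [-0.2, 0.98, -0.0], [-0.001, -0.0, -1.0]]
contact_force: [1.0, -0.2, -0.4]
width: 0.0298
gripper_force: 15.0
```

drive_tool(
  moves=[
    [-2.5, -5, 0, 0],
    [-5, -10, 0, 0],
    [-7.5, -15, -1, 0],
    [-9.3, -19, -4, 0],
    [-10.3, -21.3, -7, 0],
  ],
)

```text
t: 12.25
position: [0.4625, -0.3691, 0.3122]
tool_rot: [[-0.98, -0.198, 0.0], [-0.198, 0.98, -0.002], [-0.0, -0.002, -1.0]]
contact_force: [0.6, 0.2, -0.3]
width: 0.0302
gripper_force: 15.0
```

drive_tool(
  moves=[
    [0, 0, 0, 0],
    [0, 0, 0, 0],
    [0, 0, 0, 0],
    [0, 0, 0, 0],
    [0, 0, 0, 0],
  ],
)

```text
t: 12.88
position: [0.4647, -0.3658, 0.313]
tool_rot: [[-0.979, -0.202, 0.001], [-0.202, 0.979, -0.0], [-0.001, -0.0, -1.0]]
contact_force: [-0.4, 1.0, 0.2]
width: 0.0296
gripper_force: 15.0
```

```bash
python3 - <<'E'
from hold import *
np.set_printoptions(precision=4,suppress=True)
o=telemetry.get_obs();print(o['t'],o['position'],np.degrees(np.arctan2(o['tool_rot'][1,1],o['tool_rot'][0,1])))
np.set_printoptions(precision=1,suppress=True)
for n in ('wrist','scene','top'):
    p=optics.get_image(n)
    try: print(n,mask(p,'bar_stick'))
    except Exception as e: print(n,e)
    for t in (5,10,15):
        q=pred(p,o,.0155,.14,.03,t);print(t,q.min(0)[::-1],q.max(0)[::-1])
E
```

```text
12.875 [ 0.4647 -0.3658  0.313 ] 101.65073752135683
wrist (0.81, array([201, 287]), array([311, 354]))
5 [213.7 286.8] [313.2 354.1]
10 [199.5 286.7] [314.1 354.2]
15 [185.4 286.7] [314.8 354.2]
scene (0.97, array([104, 388]), array([167, 399]))
5 [ 91.3 386.2] [169.9 394.6]
10 [ 91.2 386. ] [169.9 399.8]
15 [ 91.  385.6] [169.8 405.7]
top list index out of range
5 [251.5 365.4] [273.4 386.6]
10 [251.2 366.4] [278.6 386.5]
15 [250.9 367.5] [283.6 386.5]
```

drive_tool(
  moves=[
    [0, 0, -5, 0],
    [0, 0, -10, 0],
    [0, 0, -14, 0],
    [0, 0, -16, 0],
    [0, 0, -17, 0],
  ],
)

```text
t: 13.8
position: [0.4637, -0.3659, 0.1413]
tool_rot: [[-0.98, -0.201, -0.002], [-0.201, 0.98, 0.001], [0.001, 0.001, -1.0]]
contact_force: [-0.2, -0.3, -0.3]
width: 0.0299
gripper_force: 15.0
```

drive_tool(
  moves=[
    [0, 0, -0.3, 0],
    [0, 0, -0.6, 0],
    [0, 0, -0.8, 0],
    [0, 0, -0.9, 0],
    [0, 0, -0.9, 0],
  ],
)

```text
t: 14.42
position: [0.4643, -0.3663, 0.1337]
tool_rot: [[-0.98, -0.201, 0.0], [-0.201, 0.98, -0.0], [-0.0, -0.0, -1.0]]
contact_force: [0.1, -0.0, -0.3]
width: 0.0301
gripper_force: 15.0
```

```bash
python3 - <<'E'
from hold import *
np.set_printoptions(precision=4,suppress=True)
o=telemetry.get_obs();print(o['t'],o['position'],o['contact_force'])
s=optics.get_image('scene');save('s7',s);w=optics.get_image('wrist');save('w7',w)
A=cv2.imread('pics/s7.png')[165:315,310:450];B=cv2.imread('pics/w7.png')[80:400,180:460]
cv2.imwrite('pics/c7.png',np.hstack([cv2.resize(A,(420,450)),cv2.resize(B,(380,450))]))
E
```

```text
14.425 [ 0.4643 -0.3663  0.1337] [ 0.1242 -0.0298 -0.3233]
```

View pics/c7.png

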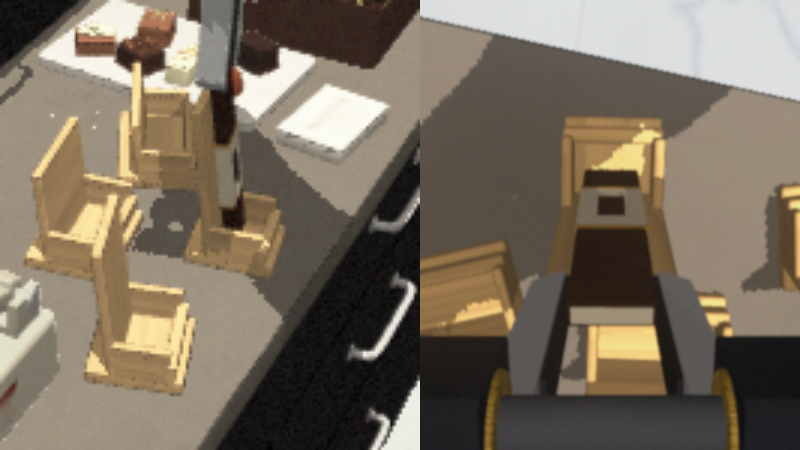

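drive_tool(
  moves=[
    [0, 0, -0.1, 0],
    [0, 0, -0.15, 0],
    [0, 0, -0.15, 0],
    [0, 0, -0.15, 0],
    [0, 0, -0.15, 0],
  ],
)

```text
t: 15.15
position: [0.4646, -0.3664, 0.1324]
tool_rot: [[-0.98, -0.201, 0.001], [-0.201, 0.98, -0.0], [-0.001, -0.001, -1.0]]
contact_force: [0.1, 0.5, 5.0]
width: 0.0298
gripper_force: 15.0
```

drive_tool(
  moves=[
    [0, 0, 0, 0],
    [0, 0, 0, 0],
    [0, 0, 0, 0],
    [0, 0, 0, 0],
    [0, 0, 0, 0],
  ],
  claw=0.5,
)

```text
t: 15.78
position: [0.4641, -0.3662, 0.1319]
tool_rot: [[-0.98, -0.201, -0.0], [-0.201, 0.98, 0.0], [0.0, 0.0, -1.0]]
contact_force: [0.4, -0.2, -0.1]
width: 0.047
gripper_force: 0.0
```

drive_tool(
  moves=[
    [0, 0, 1, 0],
    [0, 0, 3, 0],
    [0, 0, 8, 0],
    [0, 0, 13, 0],
    [0, 0, 18, 0],
  ],
)

```text
t: 16.4
position: [0.464, -0.3662, 0.3145]
tool_rot: [[-0.98, -0.201, 0.001], [-0.201, 0.98, -0.001], [-0.001, -0.001, -1.0]]
contact_force: [1.2, -1.2, 0.0]
width: 0.047
gripper_force: 0.0
```

drive_tool(
  moves=[
    [2.5, 5, 5, 3],
    [5, 10, 5, 6],
    [7.5, 15, 5, 9],
    [10, 20, 5, 9],
    [12, 24, 5, 9],
  ],
  claw=0,
)

```text
t: 17.02
position: [0.585, -0.1236, 0.3629]
tool_rot: [[-0.935, -0.353, 0.001], [-0.353, 0.935, 0.0], [-0.001, -0.0, -1.0]]
contact_force: [0.9, -0.3, -0.1]
width: 0.0926
gripper_force: 0.0
```

```bash
python3 - <<'E'
from hold import *
import pickle
np.set_printoptions(precision=4,suppress=True)
o=telemetry.get_obs();print(o['t'],o['position'],o['contact_force'])
s=optics.get_image('scene');t=optics.get_image('top');w=optics.get_image('wrist');save('s8',s);save('w8',w);save('t8',t)
pickle.dump(w,open('w8.pkl','wb'));print(w['T'])
for n in ('bar_slim','bar_classic','bar_square'): print(n,mask(w,n))
A=cv2.imread('pics/s8.png')[165:315,310:450];B=cv2.imread('pics/w8.png')[180:380,180:460]
cv2.imwrite('pics/c8.png',np.hstack([cv2.resize(A,(380,420)),cv2.resize(B,(420,420))]))
E
```

```text
17.025 [ 0.585  -0.1236  0.3629] [ 0.8645 -0.2955 -0.0857]
[[-0.3608 -0.9048 -0.2262  0.5214]
 [ 0.9327 -0.3491 -0.0909 -0.1448]
 [ 0.0032 -0.2438  0.9698  0.5421]
 [ 0.      0.      0.      1.    ]]
bar_slim (0.83, array([256, 363]), array([305, 410]))
bar_classic (0.73, array([263, 361]), array([303, 416]))
bar_square (0.75, array([268, 356]), array([299, 366]))
```

View pics/c8.png

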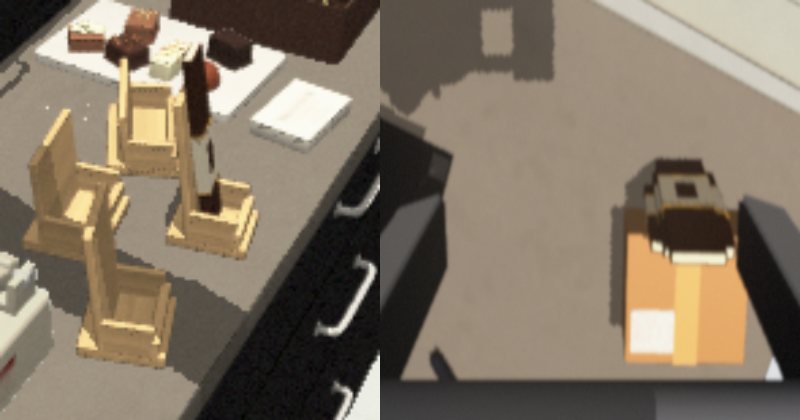

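```bash
python3 - <<'E'
from hold import *
import pickle
np.set_printoptions(precision=4,suppress=True)
w=pickle.load(open('w8.pkl','rb'))
e=np.array([.937,.349]);y=np.array([-.349,.937])
for n,c,z,h in (('slim',(.6587,-.001),.116,.022),('classic',(.6637,.0053),.0945,.029),('square',(.669,.0067),.073,.036)):
    c=np.array(c);print(n,c@e,c@y,[proj(w,[*(c+s*h*y+d*.0045*e),z-d*.0008]) for s in(-1,1) for d in (-1,1)])
E
python3 - <<'E'
import cv2
i=cv2.imread('pics/w8.png')[250:313,345:429];cv2.imwrite('pics/c9.png',cv2.resize(i,None,fx=9,fy=9,interpolation=cv2.INTER_CUBIC))
E
```

```text
slim 0.6168528999999999 -0.23082329999999995 [array([373.6328, 298.2752]), array([373.0998, 304.9532]), array([411.5884, 298.6733]), array([410.7463, 305.3441])]
classic 0.6237366 -0.22666519999999996 [array([368.6719, 296.736 ]), array([368.2023, 303.1138]), array([416.3439, 297.2371]), array([415.5043, 303.6063])]
square 0.6291913000000001 -0.2272031 [array([360.5088, 294.2436]), array([360.1206, 300.3597]), array([417.0677, 294.8402]), array([416.2598, 300.9466])]
```

View pics/c9.png

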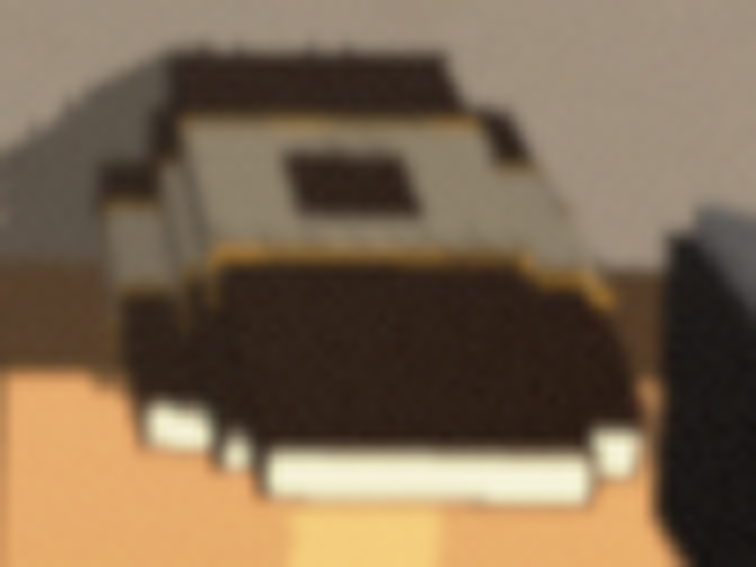

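drive_tool(
  moves=[
    [3, 5, 0, 0],
    [6, 10, -4, 0],
    [7.2, 12.2, -9, 0],
    [7.2, 12.2, -14, 0],
    [7.2, 12.2, -16, 0],
  ],
  claw=0,
)

```text
t: 17.95
position: [0.654, -0.0061, 0.1987]
tool_rot: [[-0.937, -0.35, -0.006], [-0.35, 0.937, -0.001], [0.006, 0.001, -1.0]]
contact_force: [-0.4, -0.4, 0.5]
width: 0.094
gripper_force: 0.0
```

drive_tool(
  moves=[
    [0, 0, 0, 0],
    [0, 0, 0, 0],
    [0, 0, 0, 0],
    [0, 0, 0, 0],
    [0, 0, 0, 0],
  ],
)

```text
t: 18.58
position: [0.6564, -0.0042, 0.2025]
tool_rot: [[-0.936, -0.352, 0.001], [-0.352, 0.936, 0.0], [-0.001, -0.0, -1.0]]
contact_force: [0.1, 0.0, -0.7]
width: 0.0939
gripper_force: 0.0
```

Target (0.6574, −0.0015, 0.1007).

drive_tool(
  moves=[
    [0.1, 0.2, -4, 0],
    [0.1, 0.25, -7, 0],
    [0.1, 0.25, -9, 0],
    [0.1, 0.25, -10, 0],
    [0.1, 0.25, -10.2, 0],
  ],
  claw=0.35,
)

```text
t: 19.2
position: [0.6572, -0.0017, 0.0998]
tool_rot: [[-0.936, -0.352, -0.0], [-0.352, 0.936, -0.0], [0.0, 0.0, -1.0]]
contact_force: [0.1, -0.2, 0.3]
width: 0.0612
gripper_force: 0.0
```

drive_tool(
  moves=[
    [0, 0, 0, 0],
    [0, 0, 0, 0],
    [0, 0, 0, 0],
    [0, 0, 0, 0],
    [0, 0, 0, 0],
  ],
  claw=0.48,
)

```text
t: 19.82
position: [0.6572, -0.0017, 0.1001]
tool_rot: [[-0.936, -0.352, 0.0], [-0.352, 0.936, 0.0], [-0.0, -0.0, -1.0]]
contact_force: [0.3, -0.5, -0.2]
width: 0.0488
gripper_force: 0.0
```

drive_tool(
  moves=[
    [0, 0, 0, 0],
    [0, 0, 0, 0],
    [0, 0, 0, 0],
    [0, 0, 0, 0],
    [0, 0, 0, 0],
  ],
  claw=0.6,
)

```text
t: 20.45
position: [0.6572, -0.0017, 0.1]
tool_rot: [[-0.936, -0.352, -0.0], [-0.352, 0.936, 0.0], [0.0, 0.0, -1.0]]
contact_force: [0.4, 0.6, 0.5]
width: 0.0434
gripper_force: 15.0
```

drive_tool(
  moves=[
    [-0.2, -0.1, 1.5, 0],
    [-0.6, -0.2, 4, 0],
    [-1, -0.4, 8, 0],
    [-1, -0.4, 13, 0],
    [-1, -0.4, 17, 0],
  ],
)

```text
t: 21.08
position: [0.6474, -0.0061, 0.2733]
tool_rot: [[-0.936, -0.351, 0.002], [-0.351, 0.936, -0.0], [-0.002, -0.001, -1.0]]
contact_force: [0.7, -0.2, -1.5]
width: 0.0437
gripper_force: 15.0
```

drive_tool(
  moves=[
    [0, 0, 4, 0],
    [0, 0, 7, 0],
    [0, 0, 7, 0],
    [0, 0, 7, 0],
    [0, 0, 7, 0],
  ],
)

```text
t: 21.7
position: [0.6463, -0.0057, 0.3385]
tool_rot: [[-0.936, -0.352, -0.003], [-0.352, 0.936, -0.0], [0.003, 0.001, -1.0]]
contact_force: [0.4, 0.4, -1.2]
width: 0.0435
gripper_force: 15.0
```

```bash
cat > chk.py <<'E'
from hold import *
import sys
np.set_printoptions(precision=4,suppress=True)
n,L,w,top=sys.argv[1],float(sys.argv[2]),float(sys.argv[3]),float(sys.argv[4])
o=telemetry.get_obs();print(o['t'],o['position'],o['width'],np.degrees(np.arctan2(o['tool_rot'][1,1],o['tool_rot'][0,1])))
np.set_printoptions(precision=1,suppress=True)
for c in ('wrist','scene'):
    p=optics.get_image(c)
    try: print(c,mask(p,n))
    except Exception as e: print(c,e)
    for t in (5,10,15):
        q=pred(p,o,top,L,w,t);print(t,q.min(0)[::-1],q.max(0)[::-1])
    save(c+'_'+n,p)
E
python3 chk.py bar_slim .118 .044 .0155
```

```text
21.7 [ 0.6463 -0.0057  0.3385] 0.0435057137375242 110.59804583212862
wrist list index out of range
5 [222.  271.1] [313.1 370. ]
10 [209.5 271.1] [314. 370.]
15 [197.  271.1] [314.7 370. ]
scene (0.89, array([121, 165]), array([208, 199]))
5 [122.8 160.1] [210.7 195.2]
10 [122.5 159.7] [210.7 201.1]
15 [122.3 159.4] [210.3 206.7]
```

drive_tool(
  moves=[
    [-3.5, -4.4, 0, -1],
    [-7, -8.8, 0, -2],
    [-10.5, -13.2, 0, -3],
    [-14, -17.6, 0, -3],
    [-16.5, -20.5, 0, -3],
  ],
)

```text
t: 22.52
position: [0.4802, -0.2132, 0.3401]
tool_rot: [[-0.954, -0.3, -0.0], [-0.3, 0.954, -0.001], [0.001, -0.001, -1.0]]
contact_force: [1.1, 0.6, -0.3]
width: 0.0439
gripper_force: 15.0
```

drive_tool(
  moves=[
    [-1.5, -1.4, -2, 0],
    [-1.5, -1.4, -6, 0],
    [-1.5, -1.4, -8, 0],
    [-1.5, -1.4, -8, 0],
    [-1.5, -1.4, -8, 0],
  ],
)

```text
t: 23.15
position: [0.4678, -0.225, 0.2608]
tool_rot: [[-0.953, -0.302, 0.001], [-0.302, 0.953, -0.001], [-0.001, -0.001, -1.0]]
contact_force: [0.8, -0.3, -1.0]
width: 0.0438
gripper_force: 15.0
```

drive_tool(
  moves=[
    [0, 0, 0, 0],
    [0, 0, 0, 0],
    [0, 0, 0, 0],
    [0, 0, 0, 0],
    [0, 0, 0, 0],
  ],
)

```text
t: 23.78
position: [0.4672, -0.2247, 0.26]
tool_rot: [[-0.953, -0.302, 0.0], [-0.302, 0.953, -0.0], [-0.0, -0.0, -1.0]]
contact_force: [0.1, -0.0, -0.1]
width: 0.0439
gripper_force: 15.0
```

```bash
python3 chk.py bar_slim .118 .044 .0155
```

```text
23.775 [ 0.4672 -0.2247  0.26  ] 0.04388883295249323 107.59363556811846
wrist (0.85, array([213, 272]), array([315, 369]))
5 [221.6 271. ] [313.2 369.9]
10 [209.1 271. ] [314.1 369.9]
15 [196.7 271. ] [314.8 369.9]
scene (0.56, array([164, 351]), array([217, 363]))
5 [145.3 348.2] [219.7 359.5]
10 [145.1 347.8] [219.7 364.8]
15 [144.9 347.4] [219.5 370.1]
```

drive_tool(
  moves=[
    [0, 0, -5, 0],
    [0, 0, -9, 0],
    [0, 0, -12, 0],
    [0, 0, -13.5, 0],
    [0, 0, -14.2, 0],
  ],
)

```text
t: 24.6
position: [0.4673, -0.2248, 0.1176]
tool_rot: [[-0.953, -0.302, -0.0], [-0.302, 0.953, 0.0], [0.0, 0.0, -1.0]]
contact_force: [0.7, -0.3, 0.2]
width: 0.0439
gripper_force: 15.0
```

drive_tool(
  moves=[
    [0, 0, -0.3, 0],
    [0, 0, -0.6, 0],
    [0, 0, -0.8, 0],
    [0, 0, -0.8, 0],
    [0, 0, -0.8, 0],
  ],
)

```text
t: 25.22
position: [0.4673, -0.2248, 0.1102]
tool_rot: [[-0.953, -0.302, 0.0], [-0.302, 0.953, -0.0], [-0.0, -0.0, -1.0]]
contact_force: [-0.6, 0.5, 0.3]
width: 0.0437
gripper_force: 15.0
```

```bash
python3 - <<'E'
from hold import *
np.set_printoptions(precision=4,suppress=True)
o=telemetry.get_obs();print(o['t'],o['position'],o['contact_force'])
s=optics.get_image('scene');save('s10',s);w=optics.get_image('wrist');save('w10',w)
A=cv2.imread('pics/s10.png')[175:325,300:440];B=cv2.imread('pics/w10.png')[80:400,180:460]
cv2.imwrite('pics/c10.png',np.hstack([cv2.resize(A,(420,450)),cv2.resize(B,(380,450))]))
E
```

```text
25.225 [ 0.4673 -0.2248  0.1102] [-0.6191  0.5117  0.316 ]
```

View pics/c10.png

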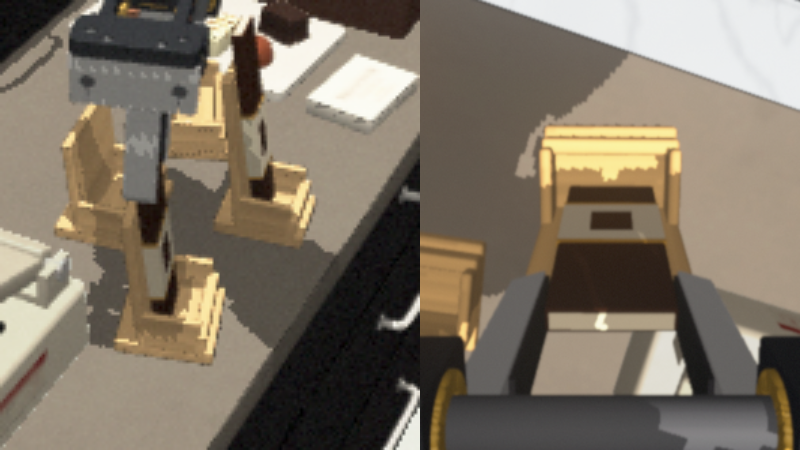

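The slim bar stands in its pocket, roughly centred. My picture views are used up, so I go on with numeric checks only.

drive_tool(
  moves=[
    [0, 0, -0.1, 0],
    [0, 0, -0.1, 0],
    [0, 0, -0.1, 0],
    [0, 0, -0.1, 0],
    [0, 0, -0.1, 0],
  ],
)

```text
t: 25.95
position: [0.4679, -0.2247, 0.1097]
tool_rot: [[-0.953, -0.302, 0.001], [-0.302, 0.953, -0.0], [-0.001, -0.001, -1.0]]
contact_force: [-0.5, 0.2, 4.7]
width: 0.0437
gripper_force: 15.0
```

drive_tool(
  moves=[
    [0, 0, 0, 0],
    [0, 0, 0, 0],
    [0, 0, 0, 0],
    [0, 0, 0, 0],
    [0, 0, 0, 0],
  ],
  claw=0.35,
)

```text
t: 26.58
position: [0.4671, -0.2248, 0.1089]
tool_rot: [[-0.953, -0.302, -0.0], [-0.302, 0.953, 0.0], [0.0, 0.0, -1.0]]
contact_force: [0.8, -0.5, 0.2]
width: 0.0612
gripper_force: 0.0
```

drive_tool(
  moves=[
    [0, 0, 1, 0],
    [0, 0, 3, 0],
    [0, 0, 8, 0],
    [0, 0, 13, 0],
    [0, 0, 18, 0],
  ],
)

```text
t: 27.2
position: [0.4669, -0.2247, 0.2914]
tool_rot: [[-0.953, -0.302, 0.001], [-0.302, 0.953, -0.0], [-0.001, -0.001, -1.0]]
contact_force: [-0.0, -0.4, -0.8]
width: 0.0611
gripper_force: 0.0
```

drive_tool(
  moves=[
    [3, 3, 5, 3],
    [6.5, 7, 5, 3],
    [10, 11, 5, 3],
    [10, 11, 5, 3],
    [10, 11, 5, 3],
  ],
  claw=0,
)

```text
t: 27.82
position: [0.5665, -0.1155, 0.3392]
tool_rot: [[-0.936, -0.351, -0.001], [-0.351, 0.936, -0.001], [0.001, -0.001, -1.0]]
contact_force: [-0.1, -0.1, 0.7]
width: 0.0937
gripper_force: 0.0
```

```bash
cat > seat.py <<'E'
from hold import *
import sys
# compare the seated bar's mask with the model in every camera
ST={'stick':(.437,-.372,11.5,.14,.03),'slim':(.4435,-.2315,17.5,.118,.044),'classic':(.533,-.324,10,.096,.058),'square':(.537,-.457,24,.074,.072)}
def corners(k,fx,tilt):
    x,y,a,L,w=ST[k];a=np.radians(a);s,c=np.sin(np.radians(tilt)),np.cos(np.radians(tilt))
    return [[x+(u*np.cos(a)-v*np.sin(a)),y+(u*np.sin(a)+v*np.cos(a)),.0108+l*c-d*s] for l in(0,L) for d in(-.0045,.0045) for v in(-w/2,w/2) for u in [fx+l*s+d*c]]
if __name__=='__main__':
  np.set_printoptions(precision=0,suppress=True)
  o=telemetry.get_obs();print(o['t'],o['position'].round(4))
  for c in ('scene','top'):
    p=optics.get_image(c)
    for k in sys.argv[1:]:
        for r in regions_of(p,'bar_'+k)[:1]:
            q=np.argwhere(r['pixels']);print(c,k,round(r['confidence'],2),q.min(0),q.max(0))
        for t in (5,10,15):
            u=np.array([proj(p,v) for v in corners(k,.005,t)]);print('  ',t,u.min(0)[::-1],u.max(0)[::-1])
E
python3 seat.py stick slim
python3 - <<'E'
from hold import *
np.set_printoptions(precision=1,suppress=True)
w=optics.get_image('wrist');e=np.array([.937,.349]);y=np.array([-.349,.937])
for n,c,z,h,L in (('classic',(.6637,.0053),.0945,.029,.096),('square',(.669,.0067),.073,.036,.074)):
    try: print(n,mask(w,'bar_'+n))
    except Exception as x: print(n,x)
    c=np.array(c);u=np.array([proj(w,[*(c+s*h*y+d*.0045*e-f*e*L*.174),(z-d*.0008)*(1-f)]) for s in(-1,1) for d in (-1,1) for f in (0,1)]);print(u.min(0)[::-1],u.max(0)[::-1])
E
```

```text
27.825 [ 1. -0.  0.]
scene stick 0.75 [181 377] [240 390]
   5 [180. 384.] [248. 392.]
   10 [180. 378.] [248. 391.]
   15 [180. 372.] [248. 391.]
scene slim 0.64 [266 172] [311 201]
   5 [221. 350.] [287. 360.]
   10 [221. 344.] [287. 360.]
   15 [221. 339.] [287. 360.]
top stick 0.85 [263 363] [283 376]
   5 [269. 361.] [286. 378.]
   10 [264. 361.] [286. 377.]
   15 [259. 361.] [286. 376.]
top slim 0.57 [260 298] [281 319]
   5 [265. 298.] [283. 320.]
   10 [261. 297.] [283. 319.]
   15 [257. 296.] [283. 319.]
classic (0.78, array([278, 357]), array([324, 413]))
[277.6 356.8] [324.8 413.5]
square (0.6, array([287, 352]), array([319, 361]))
[283.9 351.2] [321.1 414.5]
```

drive_tool(
  moves=[
    [4, 5, 0, 0],
    [8, 10, -4, 0],
    [9.6, 12, -9, 0],
    [9.6, 12, -14, 0],
    [9.6, 12, -16, 0],
  ],
  claw=0,
)

```text
t: 28.9
position: [0.6609, 0.0062, 0.1747]
tool_rot: [[-0.936, -0.353, -0.007], [-0.353, 0.936, -0.0], [0.006, 0.002, -1.0]]
contact_force: [-0.1, -0.2, 0.9]
width: 0.0941
gripper_force: 0.0
```

drive_tool(
  moves=[
    [0, 0, 0, 0],
    [0, 0, 0, 0],
    [0, 0, 0, 0],
    [0, 0, 0, 0],
    [0, 0, 0, 0],
  ],
)

```text
t: 29.52
position: [0.6634, 0.0052, 0.1796]
tool_rot: [[-0.936, -0.352, 0.001], [-0.352, 0.936, 0.0], [-0.001, -0.0, -1.0]]
contact_force: [0.2, 0.3, 0.8]
width: 0.0941
gripper_force: 0.0
```

drive_tool(
  moves=[
    [-0.1, 0, -4, 0],
    [-0.1, 0, -7, 0],
    [-0.1, 0, -9, 0],
    [-0.1, 0, -9.8, 0],
    [-0.1, 0, -10.1, 0],
  ],
  claw=0.2,
)

```text
t: 30.15
position: [0.6624, 0.0053, 0.0781]
tool_rot: [[-0.936, -0.352, 0.0], [-0.352, 0.936, -0.0], [-0.0, -0.0, -1.0]]
contact_force: [-1.1, -0.5, 0.2]
width: 0.0752
gripper_force: 0.0
```

drive_tool(
  moves=[
    [0, 0, 0, 0],
    [0, 0, 0, 0],
    [0, 0, 0, 0],
    [0, 0, 0, 0],
    [0, 0, 0, 0],
  ],
  claw=0.33,
)

```text
t: 30.78
position: [0.6622, 0.0053, 0.0781]
tool_rot: [[-0.936, -0.352, 0.0], [-0.352, 0.936, -0.0], [-0.0, -0.0, -1.0]]
contact_force: [0.0, -0.7, -0.3]
width: 0.0629
gripper_force: 0.0
```

drive_tool(
  moves=[
    [0, 0, 0, 0],
    [0, 0, 0, 0],
    [0, 0, 0, 0],
    [0, 0, 0, 0],
    [0, 0, 0, 0],
  ],
  claw=0.45,
)

```text
t: 31.4
position: [0.6622, 0.0052, 0.078]
tool_rot: [[-0.936, -0.352, -0.0], [-0.352, 0.936, -0.0], [0.0, 0.0, -1.0]]
contact_force: [0.2, -0.3, 0.6]
width: 0.0576
gripper_force: 15.0
```

drive_tool(
  moves=[
    [-0.2, -0.1, 1.5, 0],
    [-0.6, -0.2, 4, 0],
    [-1, -0.4, 8, 0],
    [-1, -0.4, 13, 0],
    [-1, -0.4, 17, 0],
  ],
)

```text
t: 32.02
position: [0.6523, 0.001, 0.2511]
tool_rot: [[-0.936, -0.352, 0.002], [-0.352, 0.936, -0.0], [-0.002, -0.001, -1.0]]
contact_force: [0.6, 0.4, -0.7]
width: 0.0579
gripper_force: 15.0
```

drive_tool(
  moves=[
    [0, 0, 4, 0],
    [0, 0, 7, 0],
    [0, 0, 7, 0],
    [0, 0, 7, 0],
    [0, 0, 7, 0],
  ],
)

```text
t: 32.65
position: [0.6512, 0.0013, 0.3162]
tool_rot: [[-0.936, -0.352, -0.003], [-0.352, 0.936, -0.0], [0.003, 0.001, -1.0]]
contact_force: [-0.5, 0.5, -1.2]
width: 0.0577
gripper_force: 15.0
```

```bash
python3 chk.py bar_classic .096 .058 .0155
```

```text
32.65 [0.6512 0.0013 0.3162] 0.05773887392410003 110.59712323356165
wrist (0.57, array([220, 255]), array([313, 385]))
5 [231.  255.4] [313.1 385.6]
10 [220.4 255.3] [314.  385.7]
15 [209.9 255.3] [314.7 385.7]
scene (0.88, array([136, 161]), array([212, 193]))
5 [136.6 154.4] [214.6 190.1]
10 [136.3 154. ] [214.7 194.8]
15 [136.1 153.6] [214.4 199.3]
```

drive_tool(
  moves=[
    [-5, -3, 0, -3],
    [-9, -7, 0, -6],
    [-10, -13, 0, -9],
    [-10, -19, 0, -10.6],
    [-10, -25, 0, -10.6],
  ],
)

```text
t: 33.48
position: [0.552, -0.2503, 0.3182]
tool_rot: [[-0.985, -0.174, 0.001], [-0.174, 0.985, 0.0], [-0.001, -0.0, -1.0]]
contact_force: [0.8, 1.0, -1.4]
width: 0.058
gripper_force: 15.0
```

drive_tool(
  moves=[
    [0.1, -5, 0, 0],
    [0.1, -7.2, -2, 0],
    [0.1, -7.2, -6, 0],
    [0.1, -7.2, -8, 0],
    [0.1, -7.2, -8, 0],
  ],
)

```text
t: 34.1
position: [0.5521, -0.3182, 0.2351]
tool_rot: [[-0.985, -0.175, -0.005], [-0.175, 0.985, 0.004], [0.004, 0.005, -1.0]]
contact_force: [-0.1, 0.7, 0.1]
width: 0.0575
gripper_force: 15.0
```

drive_tool(
  moves=[
    [0, 0, 0, 0],
    [0, 0, 0, 0],
    [0, 0, 0, 0],
    [0, 0, 0, 0],
    [0, 0, 0, 0],
  ],
)

```text
t: 34.72
position: [0.5532, -0.3208, 0.2382]
tool_rot: [[-0.985, -0.174, 0.0], [-0.174, 0.985, -0.0], [-0.0, -0.0, -1.0]]
contact_force: [-0.3, -0.3, -0.9]
width: 0.0578
gripper_force: 15.0
```

```bash
python3 chk.py bar_classic .096 .058 .0155
```

```text
34.725 [ 0.5532 -0.3208  0.2382] 0.05784321744962762 99.99314878961688
wrist (0.9, array([225, 255]), array([312, 386]))
5 [230.6 255.3] [313.2 385.6]
10 [220.  255.3] [314.1 385.7]
15 [209.5 255.3] [314.8 385.7]
scene (0.79, array([126, 328]), array([184, 343]))
5 [126.5 325.8] [186.  342.1]
10 [126.6 325.4] [186.  345.8]
15 [126.4 325.1] [186.  349.4]
```

drive_tool(
  moves=[
    [-0.2, 0, -5, 0],
    [-0.2, 0, -9, 0],
    [-0.2, 0, -12, 0],
    [-0.2, 0, -13.5, 0],
    [-0.2, 0, -14.2, 0],
  ],
)

```text
t: 35.55
position: [0.5512, -0.3208, 0.0956]
tool_rot: [[-0.985, -0.174, -0.0], [-0.174, 0.985, 0.0], [0.0, 0.0, -1.0]]
contact_force: [1.1, 0.5, -1.0]
width: 0.0576
gripper_force: 15.0
```

drive_tool(
  moves=[
    [0, 0, -0.3, 0],
    [0, 0, -0.5, 0],
    [0, 0, -0.7, 0],
    [0, 0, -0.8, 0],
    [0, 0, -0.8, 0],
  ],
)

```text
t: 36.17
position: [0.5515, -0.3209, 0.0883]
tool_rot: [[-0.985, -0.174, 0.001], [-0.174, 0.985, -0.0], [-0.001, -0.0, -1.0]]
contact_force: [-0.3, 0.4, 0.1]
width: 0.0579
gripper_force: 15.0
```

drive_tool(
  moves=[
    [0, 0, -0.1, 0],
    [0, 0, -0.1, 0],
    [0, 0, -0.1, 0],
    [0, 0, -0.1, 0],
    [0, 0, -0.1, 0],
  ],
)

```text
t: 36.8
position: [0.5519, -0.3208, 0.0881]
tool_rot: [[-0.985, -0.174, 0.001], [-0.174, 0.985, -0.0], [-0.001, -0.0, -1.0]]
contact_force: [-0.5, 1.2, 5.4]
width: 0.0576
gripper_force: 15.0
```

```bash
python3 chk.py bar_classic .096 .058 .0155; python3 seat.py classic
```

```text
36.8 [ 0.5519 -0.3208  0.0881] 0.0576256312747801 99.99906654488484
wrist (0.6, array([224, 256]), array([314, 386]))
5 [230.5 255.4] [313.2 385.7]
10 [219.9 255.4] [314.1 385.7]
15 [209.4 255.4] [314.8 385.7]
scene (0.88, array([195, 327]), array([243, 341]))
5 [195.6 324.7] [250.2 339.9]
10 [195.8 324.4] [250.4 343.3]
15 [195.7 324.1] [250.4 346.6]
37.0 [ 1. -0.  0.]
scene classic 0.74 [196 326] [243 341]
   5 [195. 328.] [250. 343.]
   10 [195. 324.] [250. 343.]
   15 [195. 320.] [249. 343.]
top classic 0.47 [235 344] [245 361]
   5 [230. 337.] [248. 363.]
   10 [227. 337.] [248. 362.]
   15 [224. 336.] [248. 361.]
```

drive_tool(
  moves=[
    [0, 0, 0, 0],
    [0, 0, 0, 0],
    [0, 0, 0, 0],
    [0, 0, 0, 0],
    [0, 0, 0, 0],
  ],
  claw=0.2,
)

```text
t: 37.83
position: [0.5511, -0.3207, 0.0869]
tool_rot: [[-0.985, -0.174, -0.0], [-0.174, 0.985, 0.0], [0.0, 0.0, -1.0]]
contact_force: [0.3, -0.7, -0.3]
width: 0.0753
gripper_force: 0.0
```

drive_tool(
  moves=[
    [0, 0, 1, 0],
    [0, 0, 3, 0],
    [0, 0, 8, 0],
    [0, 0, 13, 0],
    [0, 0, 19, 0],
  ],
)

```text
t: 38.45
position: [0.5506, -0.3204, 0.2788]
tool_rot: [[-0.985, -0.174, -0.001], [-0.174, 0.985, 0.0], [0.001, 0.0, -1.0]]
contact_force: [1.6, -0.2, 0.5]
width: 0.0755
gripper_force: 0.0
```

drive_tool(
  moves=[
    [0, 5, 4, 3],
    [0, 11, 5, 6],
    [0, 17, 5, 9],
    [1, 21, 5, 10.4],
    [1, 21, 5, 10.4],
  ],
  claw=0,
)

```text
t: 39.08
position: [0.562, -0.1061, 0.3279]
tool_rot: [[-0.935, -0.355, 0.001], [-0.355, 0.935, 0.002], [-0.002, 0.001, -1.0]]
contact_force: [-0.9, 0.5, -0.3]
width: 0.0941
gripper_force: 0.0
```

```bash
python3 seat.py classic
python3 - <<'E'
from hold import *
np.set_printoptions(precision=1,suppress=True)
w=optics.get_image('wrist');e=np.array([.937,.349]);y=np.array([-.349,.937])
for n,c,z,h,L in (('square',(.669,.0067),.073,.036,.074),):
    try: print(n,mask(w,'bar_'+n))
    except Exception as x: print(n,x)
    c=np.array(c);u=np.array([proj(w,[*(c+s*h*y+d*.0045*e-f*e*L*.174),(z-d*.0008)*(1-f)]) for s in(-1,1) for d in (-1,1) for f in (0,1)]);print(u.min(0)[::-1],u.max(0)[::-1])
E
```

```text
39.075 [ 1. -0.  0.]
scene classic 0.66 [195 325] [242 341]
   5 [195. 328.] [250. 343.]
   10 [195. 324.] [250. 343.]
   15 [195. 320.] [249. 343.]
top classic 0.59 [227 337] [246 361]
   5 [230. 337.] [248. 363.]
   10 [227. 337.] [248. 362.]
   15 [224. 336.] [248. 361.]
square (0.72, array([292, 349]), array([329, 413]))
[289.8 348.8] [328.6 413.2]
```

drive_tool(
  moves=[
    [4.5, 5, 0, 0],
    [9, 10, -4, 0],
    [10.6, 11.7, -9, 0],
    [10.6, 11.7, -14, 0],
    [10.6, 11.7, -16, 0],
  ],
  claw=0,
)

```text
t: 40.0
position: [0.6648, 0.006, 0.1623]
tool_rot: [[-0.937, -0.348, -0.007], [-0.348, 0.937, -0.0], [0.007, 0.002, -1.0]]
contact_force: [-0.2, -0.6, 1.2]
width: 0.0939
gripper_force: 0.0
```

drive_tool(
  moves=[
    [0, 0, 0, 0],
    [0, 0, 0, 0],
    [0, 0, 0, 0],
    [0, 0, 0, 0],
    [0, 0, 0, 0],
  ],
)

```text
t: 40.62
position: [0.6674, 0.0063, 0.1676]
tool_rot: [[-0.937, -0.349, 0.001], [-0.349, 0.937, 0.0], [-0.001, -0.0, -1.0]]
contact_force: [0.0, 0.4, -0.3]
width: 0.094
gripper_force: 0.0
```

drive_tool(
  moves=[
    [0, 0, -4, 0],
    [0, 0, -7, 0],
    [0, 0, -9, 0],
    [0, 0, -10.4, 0],
    [0, 0, -10.9, 0],
  ],
)

```text
t: 41.25
position: [0.6672, 0.0063, 0.0575]
tool_rot: [[-0.937, -0.349, -0.0], [-0.349, 0.937, -0.0], [0.0, 0.0, -1.0]]
contact_force: [-0.4, -0.5, -0.1]
width: 0.0944
gripper_force: 0.0
```

drive_tool(
  moves=[
    [0, 0, 0, 0],
    [0, 0, 0, 0],
    [0, 0, 0, 0],
    [0, 0, 0, 0],
    [0, 0, 0, 0],
  ],
  claw=0.18,
)

```text
t: 41.88
position: [0.6673, 0.0063, 0.0582]
tool_rot: [[-0.937, -0.349, 0.0], [-0.349, 0.937, 0.0], [-0.0, -0.0, -1.0]]
contact_force: [0.1, -0.7, -0.4]
width: 0.077
gripper_force: 0.0
```

drive_tool(
  moves=[
    [0, 0, 0, 0],
    [0, 0, 0, 0],
    [0, 0, 0, 0],
    [0, 0, 0, 0],
    [0, 0, 0, 0],
  ],
  claw=0.3,
)

```text
t: 42.5
position: [0.6673, 0.0062, 0.058]
tool_rot: [[-0.937, -0.348, 0.0], [-0.348, 0.937, -0.0], [-0.0, -0.0, -1.0]]
contact_force: [-0.1, 0.7, 0.9]
width: 0.0722
gripper_force: 15.0
```

drive_tool(
  moves=[
    [-0.2, -0.1, 1.5, 0],
    [-0.6, -0.2, 4, 0],
    [-1, -0.4, 8, 0],
    [-1, -0.4, 13, 0],
    [-1, -0.4, 17, 0],
  ],
)

```text
t: 43.12
position: [0.6573, 0.0022, 0.231]
tool_rot: [[-0.937, -0.348, 0.002], [-0.348, 0.937, 0.0], [-0.002, -0.0, -1.0]]
contact_force: [0.9, 0.3, -1.6]
width: 0.072
gripper_force: 15.0
```

drive_tool(
  moves=[
    [0, 0, 4, 0],
    [0, 0, 7, 0],
    [0, 0, 7, 0],
    [0, 0, 7, 0],
    [0, 0, 7, 0],
  ],
)

```text
t: 43.75
position: [0.6562, 0.0023, 0.2964]
tool_rot: [[-0.937, -0.349, -0.003], [-0.349, 0.937, -0.0], [0.003, 0.001, -1.0]]
contact_force: [0.2, 0.1, -0.7]
width: 0.0717
gripper_force: 15.0
```

```bash
python3 chk.py bar_square .074 .072 .0155
```

```text
43.75 [0.6562 0.0023 0.2964] 0.07170810780001687 110.39609870922116
wrist (0.57, array([233, 240]), array([312, 402]))
5 [241.4 239.6] [313.1 401.3]
10 [233.  239.5] [314.  401.4]
15 [224.7 239.5] [314.7 401.4]
scene (0.57, array([147, 157]), array([213, 189]))
5 [146.8 151.3] [215.2 187.4]
10 [146.5 150.9] [215.3 190.9]
15 [146.4 150.6] [215.1 194.2]
```

drive_tool(
  moves=[
    [-5, -3, 0, 0],
    [-9, -7, 0, 0],
    [-10.6, -13, 0, 1],
    [-10.6, -19, 0, 2],
    [-10.6, -25, 0, 3.6],
  ],
)

```text
t: 44.58
position: [0.551, -0.2493, 0.2982]
tool_rot: [[-0.913, -0.408, 0.001], [-0.408, 0.913, 0.0], [-0.001, -0.0, -1.0]]
contact_force: [0.6, -0.5, -0.4]
width: 0.0717
gripper_force: 15.0
```

drive_tool(
  moves=[
    [0, -6, 0, 0],
    [0, -12, 0, 0],
    [0, -17, 0, 0],
    [0, -20.3, -1, 0],
    [0, -20.3, -5, 0],
  ],
)

```text
t: 45.2
position: [0.5506, -0.4562, 0.2489]
tool_rot: [[-0.916, -0.402, 0.003], [-0.402, 0.916, -0.006], [-0.0, -0.006, -1.0]]
contact_force: [0.5, 0.4, -2.7]
width: 0.0719
gripper_force: 15.0
```

drive_tool(
  moves=[
    [0, 0, -1, 0],
    [0, 0, -2, 0],
    [0, 0, -2, 0],
    [0, 0, -2, 0],
    [0, 0, -2, 0],
  ],
)

```text
t: 45.82
position: [0.5517, -0.4509, 0.2291]
tool_rot: [[-0.913, -0.407, 0.001], [-0.407, 0.913, -0.001], [-0.001, -0.002, -1.0]]
contact_force: [-1.1, 0.4, -1.9]
width: 0.0718
gripper_force: 15.0
```

```bash
python3 chk.py bar_square .074 .072 .0155
python3 - <<'E'
from seat import *
np.set_printoptions(precision=1,suppress=True)
for c in ('wrist','scene','top'):
    p=optics.get_image(c)
    for r in landmark_of(p,'stand_square')[:1]: print(c,r['confidence'],r['centre'],onz(p,r['centre'],0)*1000)
    print(proj(p,[.537,-.457,0])[::-1])
E
```

```text
45.825 [ 0.5517 -0.4509  0.2291] 0.07177786298540972 114.0136101798269
wrist (0.71, array([236, 241]), array([311, 401]))
5 [241.2 239.6] [313.3 401.4]
10 [232.7 239.6] [314.2 401.4]
15 [224.5 239.6] [314.9 401.4]
scene (0.57, array([245, 339]), array([295, 374]))
5 [108.3 360.5] [155.7 366.2]
10 [108.2 360.1] [155.7 368.8]
15 [108.1 359.8] [155.4 371.4]
[196.6 320.8]
scene 0.93 [217.2, 364.1] [ 535.7 -457.     0. ]
[217.  363.6]
[246.8 401.5]
```

drive_tool(
  moves=[
    [-0.1, 0, -5, 0],
    [-0.1, 0, -10, 0],
    [-0.1, 0, -13, 0],
    [-0.1, 0, -14.6, 0],
    [-0.1, 0, -15.2, 0],
  ],
)

```text
t: 46.95
position: [0.5502, -0.4508, 0.0756]
tool_rot: [[-0.914, -0.407, -0.0], [-0.407, 0.914, 0.0], [0.0, 0.0, -1.0]]
contact_force: [-0.2, -0.5, -0.5]
width: 0.0716
gripper_force: 15.0
```

drive_tool(
  moves=[
    [0, 0, -0.3, 0],
    [0, 0, -0.5, 0],
    [0, 0, -0.7, 0],
    [0, 0, -0.8, 0],
    [0, 0, -0.8, 0],
  ],
)

```text
t: 47.58
position: [0.5504, -0.4508, 0.0682]
tool_rot: [[-0.914, -0.407, 0.0], [-0.407, 0.914, -0.0], [-0.0, -0.0, -1.0]]
contact_force: [-0.0, 0.1, -0.4]
width: 0.072
gripper_force: 15.0
```

drive_tool(
  moves=[
    [0, 0, -0.1, 0],
    [0, 0, -0.1, 0],
    [0, 0, -0.1, 0],
    [0, 0, -0.1, 0],
    [0, 0, -0.1, 0],
  ],
)

```text
t: 48.2
position: [0.5506, -0.4508, 0.0681]
tool_rot: [[-0.914, -0.407, 0.001], [-0.407, 0.914, -0.0], [-0.001, -0.001, -1.0]]
contact_force: [-0.7, 1.7, 5.5]
width: 0.0717
gripper_force: 15.0
```

```bash
python3 chk.py bar_square .074 .072 .0155; python3 seat.py square
```

```text
48.2 [ 0.5506 -0.4508  0.0681] 0.07166163492704186 113.99914174371744
wrist (0.67, array([234, 240]), array([311, 402]))
5 [241.1 239.6] [313.2 401.3]
10 [232.7 239.5] [314.1 401.4]
15 [224.4 239.5] [314.8 401.4]
scene list index out of range
5 [177.  356.4] [221.7 362. ]
10 [176.9 356.1] [221.7 364.5]
15 [176.8 355.8] [221.5 366.9]
48.4 [ 1. -0.  0.]
scene square 0.47 [200 358] [214 364]
   5 [177. 358.] [221. 364.]
   10 [177. 355.] [222. 364.]
   15 [177. 353.] [222. 364.]
   5 [229. 387.] [251. 419.]
   10 [227. 387.] [251. 418.]
   15 [225. 387.] [251. 417.]
```

drive_tool(
  moves=[
    [0, 0, 0, 0],
    [0, 0, 0, 0],
    [0, 0, 0, 0],
    [0, 0, 0, 0],
    [0, 0, 0, 0],
  ],
  claw=0.06,
)

```text
t: 49.22
position: [0.5502, -0.4507, 0.0669]
tool_rot: [[-0.914, -0.407, -0.0], [-0.407, 0.914, 0.0], [0.0, 0.0, -1.0]]
contact_force: [0.5, 0.3, -0.4]
width: 0.0881
gripper_force: 0.0
```

drive_tool(
  moves=[
    [0, 0, 1, 0],
    [0, 0, 3, 0],
    [0, 0, 8, 0],
    [0, 0, 13, 0],
    [0, 0, 19, 0],
  ],
)

```text
t: 49.85
position: [0.5499, -0.4505, 0.2599]
tool_rot: [[-0.914, -0.407, 0.0], [-0.407, 0.914, -0.0], [-0.0, -0.0, -1.0]]
contact_force: [0.3, -0.3, -0.2]
width: 0.0883
gripper_force: 0.0
```

drive_tool(
  moves=[
    [0, 6, 5, 0],
    [0, 12, 8, 0],
    [0, 18, 8, 0],
    [0, 24, 8, 0],
    [0, 30, 8, 0],
  ],
)

```text
t: 50.48
position: [0.5502, -0.1592, 0.3392]
tool_rot: [[-0.914, -0.406, 0.003], [-0.406, 0.914, -0.001], [-0.003, -0.002, -1.0]]
contact_force: [0.8, 0.0, -0.4]
width: 0.0884
gripper_force: 0.0
```

```bash
python3 seat.py stick slim classic square
```

```text
50.475 [ 1. -0.  0.]
scene stick 0.77 [180 377] [241 391]
   5 [180. 384.] [248. 392.]
   10 [180. 378.] [248. 391.]
   15 [180. 372.] [248. 391.]
scene slim 0.69 [221 342] [279 358]
   5 [221. 350.] [287. 360.]
   10 [221. 344.] [287. 360.]
   15 [221. 339.] [287. 360.]
scene classic 0.92 [195 324] [243 341]
   5 [195. 328.] [250. 343.]
   10 [195. 324.] [250. 343.]
   15 [195. 320.] [249. 343.]
scene square 0.55 [177 355] [214 363]
   5 [177. 358.] [221. 364.]
   10 [177. 355.] [222. 364.]
   15 [177. 353.] [222. 364.]
top stick 0.69 [263 362] [284 376]
   5 [269. 361.] [286. 378.]
   10 [264. 361.] [286. 377.]
   15 [259. 361.] [286. 376.]
top slim 0.64 [260 298] [281 319]
   5 [265. 298.] [283. 320.]
   10 [261. 297.] [283. 319.]
   15 [257. 296.] [283. 319.]
top classic 0.72 [225 337] [246 362]
   5 [230. 337.] [248. 363.]
   10 [227. 337.] [248. 362.]
   15 [224. 336.] [248. 361.]
top square 0.8 [227 388] [250 416]
   5 [229. 387.] [251. 419.]
   10 [227. 387.] [251. 418.]
   15 [225. 387.] [251. 417.]
```

All four masks match upright, seated bars, and the arm is clear.

```bash
python3 -c "
from h import *
print(manip.hand_in())"
```

```text
the job is handed in; nothing more can be done
None
```

All four bars stand seated in their own stands, placed in order from the front; the cards and spool were left alone, and the job was handed in after about 50 s on the robot clock. I had used up my picture views by the slim bar, so the last checks compared the networks' outlines of the bars with my computed seated poses.

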